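# Shut and lock the workshop gas dial

## Task

Shut off the workshop's gas and lock it: pinch both spring tabs of the console's dial together, turn it clockwise until you feel it come up gently against its stop, and let go there so that the tabs spring out and the dial stays caught. Then slide the lock bolt fully home towards the dial. Do not wrench the dial against its posts or its stop, leave everything else where it stands, and let go of everything at the end.

Things in the scene. Friction and masses are not known exactly. Their poses are not given: they have to be found in the camera images.
- console: grey painted steel gas console fixed to the bench, 170 (x) by 280 (y) by 45 mm high. Origin at the centre of its underside, on the bench; z up. The dial's axis is upright at x = 0, y = +45 mm of this frame; the lock bolt lies on the -y side of the dial, at x = 0.
- gate: steel posts round the dial's foot, 19 mm high, 33 to 40 mm from its axis; keep the fingertips above them. Origin on the dial's axis at the console's top face, axes as the console's. One pair holds each tab's lug at the start (1 mm play a side). Carries also the dial's stop, with the catch just before it, 49 to 77 degrees clockwise of the start: set by hand, not measured.
- dial_grip (a point): point on the dial's axis at grip height, 45 mm above the console's top face (dial 62 mm high). Turns with the dial: its y axis runs through both tabs, +y to tab a; its x axis lies along their flat faces. The tabs' outer faces are 29 mm from the axis at rest (58 mm over both), 23 mm pressed in; the core between is 32 mm thick. Take it from straight above, closing along y.
- dial (a joint): turn of the dial, rad, 0 at the start, growing clockwise from above. Locked unless both tabs are in by over 3 mm. Spring back 0.06 N m at 0, 0.13 at 1.3; friction 0.015. Rigid stop at 0.85 to 1.35. Let go within 0.06 rad of it, it stays caught; sooner, it springs back or hangs with tab a half in: pinch again. Twist grown by 0.15 N m tells the stop; 25 N there (0.75 N m) is wrenching.
- tab_a (a joint): how far the tab on the dial's +y side is pressed in, m: 0 out, 0.006 fully in (spring 3.6 N at rest, 9 N fully in, then a solid rest). The tab is an upright flat plate, 18 mm wide, from 22 to 60 mm above the console's top.
- tab_b (a joint): the same for the tab on the dial's -y side.
- bolt_grip (a point): point in the lock bolt's upright steel thumb plate, 28 mm above the console's top face. The plate is 24 mm (x) by 12 mm (y) and reaches from the console to 42 mm above its top; axes as the console's. It starts 91 to 95 mm from the dial's axis and slides along +y, towards the dial.
- bolt (a joint): travel of the lock bolt towards the dial, m: 0 drawn back, 0.018 fully home, at a solid stop. Friction 3 N. The dial's lobe bars it after 12 mm until the dial has been turned.
- ingot: bystander: small bronze button, 30 mm wide, 22 mm high, on a far corner of the console's top (bolt's end). Origin under its centre.
- figurine: bystander: bronze standing figure, 200 mm high, foot 64 mm wide. Origin under its centre.
- spatula: bystander: wax spatula, wooden handle and steel blade, 212 mm long, lying beyond the console. Origin under its middle.
- brush: bystander: brush lying left of the console. Origin under its middle.
- jar: bystander: amber glass jar, 60 mm wide, 80 mm high. Origin under its centre.
- cup: bystander: steel cup, 72 mm wide, 75 mm high. Origin under its centre.
- waxbar: bystander: dark bar 100 by 28 by 18 mm, lying right of the console. Origin under its centre.

How it is judged:
By the outcome, as a careful person would: the job done as asked, in the order asked, and still so for the second after the job is handed in, with the robot touching nothing.
It also fails if it takes over 64 s, if anything falls off the work surface, if the arm or the gripper's body presses on something with over 40 N, if the wrist force passes 120 N, or if a joint passes its speed limit or range.

## Robot

A 7-joint arm with a two-finger parallel gripper is mounted at the origin on the work surface. World frame = base frame: x ahead of the robot, y to its left, z up, the work surface at z = 0. Lengths are in m, angles in rad, forces in N, time in s.
With the tool pointing down it reaches from about 0.425 to 0.825 m from the base axis. Payload 3.6 kg.
Tool frame: the origin (TCP) lies midway between the tips of the shut fingers; the grasp point (between the pads) lies robot.tcp_to_grasp behind it (robot.tcp_to_grasp is the distance from the TCP to the grasp point, in m); z points along the fingers, y is the line along which they close (so a half turn about z gives the same grasp; the last joint's range is limited). The gripper opens to 85 mm and grips with 20 to 120 N. Pads are 22 mm wide; open, the fingers measure 114 mm over their backs; the gripper's body (76 mm by 85 mm) begins 54 mm behind the grasp point. The pads swing forward as they close: fully open they stand 13 mm farther back than shut.
Start: joints at [1.29, 0.615, -0.013, 1.423, 0.008, 1.103, -0.04], TCP at [0.164, -0.629, 0.231] pointing down, gripper open.
Joint ranges: [-3.12, 3.12], [-0.3, 2.06], [-1.34, 1.32], [0.26, 2.42], [-1.36, 4.5], [0.01, 1.98], [-2.84, 2.84]. Speed limits (rad/s): [2.79, 2.79, 3.14, 3.14, 3.14, 3.14, 3.14].

## Interface

Orientations are given as a unit quaternion [x, y, z, w].
In Python, from workcell import robot, read_camera, camera_model, ticket gives the robot as it stands.
- The arm moves only by the tool send_rows, never from a script. Its argument "commands" is a list of rows, each an object with "delta_rot": the turn, a rotation vector about the world's x, y, z in degrees, a list of three; "linear": the shift along the world's x, y, z in mm, a list of three; "fingers": the closure, from 0 (fully open) to 1 (shut). In form: [{"delta_rot": [ax, ay, az], "linear": [x, y, z], "fingers": fingers}, ...]. A call has 1 to 12 rows; each row shifts and turns the commanded pose from where the row before left it; what a row does not reach is not made up. A row lasts 1/12 s, in which the tool goes at most 41.7 mm and 7.16 degrees, less where a joint would pass 70% of its speed; a pose out of reach is approached as far as the arm can. A call with a gripper value outside its range is refused whole. The fingers move at their own pace and stop on an object; the grip force is fixed at half the most. Time passes only in rows, so rows that do not move let the fingers close. It gives the time, the measured TCP pose, the force, the opening and the grip force at its end, in the units of the state.
- robot.sense(): the state, without advancing time (a new reading comes with each control period).
- read_camera(name): name is "scene" or "side" or "wrist"; returns the picture (480x640x3 uint8, red, green, blue); there is no depth.
- camera_model(name): a dict with "fov_y" (degrees; the focal length in pixels is half the picture's height over the tangent of half this angle, whatever the lens; pixels are square), "cx", "cy" (the principal point, pixels), "R" (3x3) and "t" (3): a world point X has camera coordinates R X + t. Camera axes: x right, y down, z forward; pixel columns grow to the right and rows downward; lengths in m; the calibration is good to about 2 mm. A picture is of the moment at which its call begins: read the wrist's pose just before it. camera_model takes no time and is no camera call; for the wrist camera it gives the pose at the moment of the call.
- ticket.sign_off(): hands the job in; it is judged then, once.
The state is a dict: "clock": time; "joint_positions": joint angles; "qvel": joint speeds; "joint_torque": joint torques, N m; "position": TCP position; "tcp_rot": TCP orientation; "force": force on the tool from outside, world axes, zero at the start; "wrist_torque": the same for the moment, N m; "grip_width": finger opening in m; "grasp_force": force on a finger pad.
Only numpy, scipy, OpenCV 4.12 (cv2) and the standard library are available. Lean on these libraries where they do the work, as an engineer would, in place of code of your own. Each camera call takes 0.05 s, during which the arm holds its last target. There are 200 camera calls.

## Working session

There is one attempt and no reset: what is moved stays moved. The work goes in short steps, Python scripts to look and compute and a tool call to move; the robot and the scene stay as the last step left them, time stands still between calls to the robot, and variables do not carry over. Pictures are saved under pics/ and viewed, at most 10 in all, crops included, and the job is handed in when it is done.

Besides the shell and the picture viewer there is one more tool, called after "Emit:" by a JSON object that holds its "api" and its "payload". send_rows: Moves the arm, as the interface text tells. Its arguments: {"type":"object","properties":{"commands":{"type":"array"}},"required":["commands"]}

```bash
ls; mkdir -p pics
python3 - <<'E'
from workcell import robot, read_camera, camera_model
import cv2,numpy as np
s=robot.sense()
print({k:np.round(v,3).tolist() for k,v in s.items()}, robot.tcp_to_grasp)
for n in("scene","side"):
    m=camera_model(n);print(n,m)
    cv2.imwrite(f"pics/{n}0.png",read_camera(n)[:,:,::-1])
E
```

```text
pics
{'clock': 0.0, 'joint_positions': [1.29, 0.616, -0.013, 1.425, 0.008, 1.103, -0.04], 'qvel': [-0.001, -0.0, -0.0, -0.0, -0.001, -0.001, 0.0], 'joint_torque': [-0.0, -46.921, 0.259, -17.104, 0.01, 0.01, 0.0], 'position': [0.164, -0.628, 0.23], 'tcp_rot': [0.992, 0.127, -0.0, -0.001], 'force': [-1.074, 0.245, -0.294], 'wrist_torque': [0.02, -0.011, -0.015], 'grasp_force': 0.0, 'grip_width': 0.085} 0.0187
scene {'fov_y': 44.29274276823426, 'cx': 313.7208840390716, 'cy': 245.46641072023365, 'R': array([[ 0.86796409,  0.49655967, -0.00817525],
       [ 0.30205581, -0.5409037 , -0.78497482],
       [-0.39420886,  0.67886057, -0.61947372]]), 't': array([-0.51914261, -0.10620826,  1.32844454])}
side {'fov_y': 50.40919379897084, 'cx': 318.071310245206, 'cy': 236.35741594803997, 'R': array([[ 0.9033935 , -0.42852003,  0.01583539],
       [-0.26021381, -0.57717919, -0.77404971],
       [ 0.34083567,  0.69515089, -0.63292676]]), 't': array([-0.54692248,  0.23828357,  0.62653403])}
```

View pics/scene0.png

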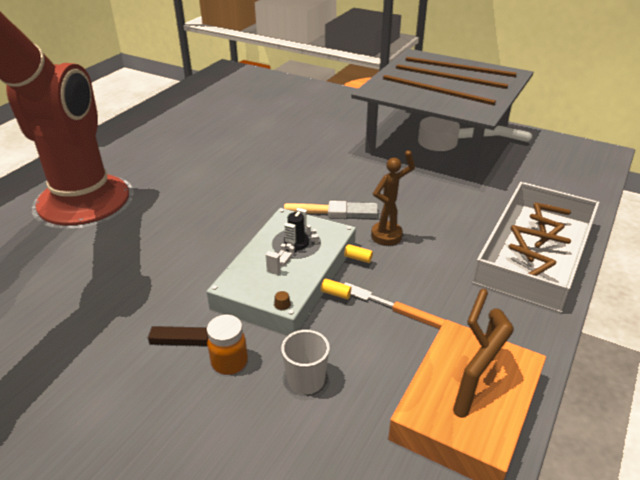

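View pics/side0.png

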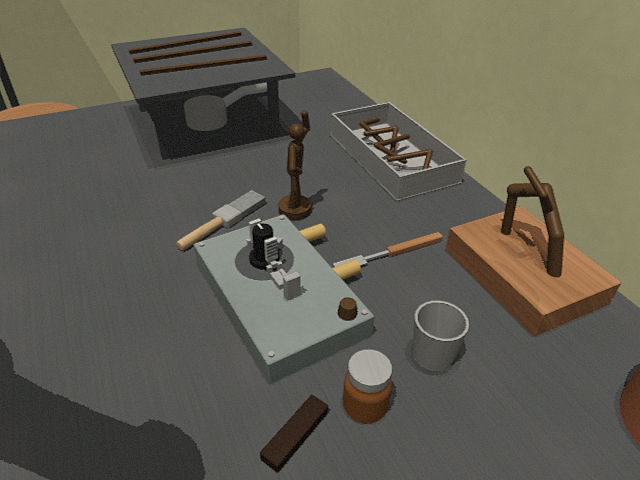

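The scene view shows the console with top corners at about (211,293), (285,212), (355,240) and (293,318), the dial at (297,230) and the bolt plate at (273,262). In the side view its corners are (197,243), (283,217), (372,318) and (270,365), with the dial at (262,245), the bolt plate at (292,285) and the figurine beyond.

```bash
cat > h.py <<'E'
from workcell import robot, read_camera, camera_model
import cv2,numpy as np
def ray(m,p):
    f=240/np.tan(np.radians(m["fov_y"]/2)); R=np.array(m["R"]);t=np.array(m["t"])
    d=R.T@np.array([(p[0]-m["cx"])/f,(p[1]-m["cy"])/f,1]); return -R.T@t,d/np.linalg.norm(d)
def plane(m,p,z):
    c,d=ray(m,p); return c+d*(z-c[2])/d[2]
def tri(ms,ps):
    A=0;b=0
    for m,p in zip(ms,ps):
        c,d=ray(m,p);P=np.eye(3)-np.outer(d,d);A=A+P;b=b+P@c
    return np.linalg.solve(A,b)
def proj(m,X):
    f=240/np.tan(np.radians(m["fov_y"]/2)); c=np.array(m["R"])@X+m["t"]; return np.array([m["cx"]+f*c[0]/c[2],m["cy"]+f*c[1]/c[2]])
E
python3 - <<'E'
from h import *
S,D=camera_model("scene"),camera_model("side")
a=[(211,293),(285,212),(355,240),(293,318)]
# side correspondences unknown: print plane points
for p in a: print("scene",plane(S,p,.045).round(3))
for p in [(197,243),(283,217),(372,318),(270,365)]: print("side",plane(D,p,.045).round(3))
print("plate top",tri([S,D],[(273,251),(291,273)]).round(3))
print("ingot",plane(S,(282,300),.05).round(3),plane(D,(347,312),.055).round(3))
for n,m,(x,y,w,h) in (("scene",S,(200,195,170,135)),("side",D,(185,205,200,150))):
    im=cv2.imread(f"pics/{n}0.png")[y:y+h,x:x+w]
    cv2.imwrite(f"pics/{n}c.png",cv2.resize(im,None,fx=4,fy=4,interpolation=cv2.INTER_CUBIC)[:600,:800])
a=cv2.imread("pics/scenec.png");b=cv2.imread("pics/sidec.png")
E
```

```text
scene [ 0.478 -0.145  0.045]
scene [0.461 0.122 0.045]
scene [0.628 0.108 0.045]
scene [ 0.633 -0.128  0.045]
side [0.446 0.132 0.045]
side [0.602 0.14  0.045]
side [ 0.627 -0.13   0.045]
side [ 0.467 -0.145  0.045]
plate top [ 0.541 -0.042  0.09 ]
ingot [ 0.597 -0.105  0.05 ] [ 0.596 -0.113  0.055]
```

View pics/sidec.png

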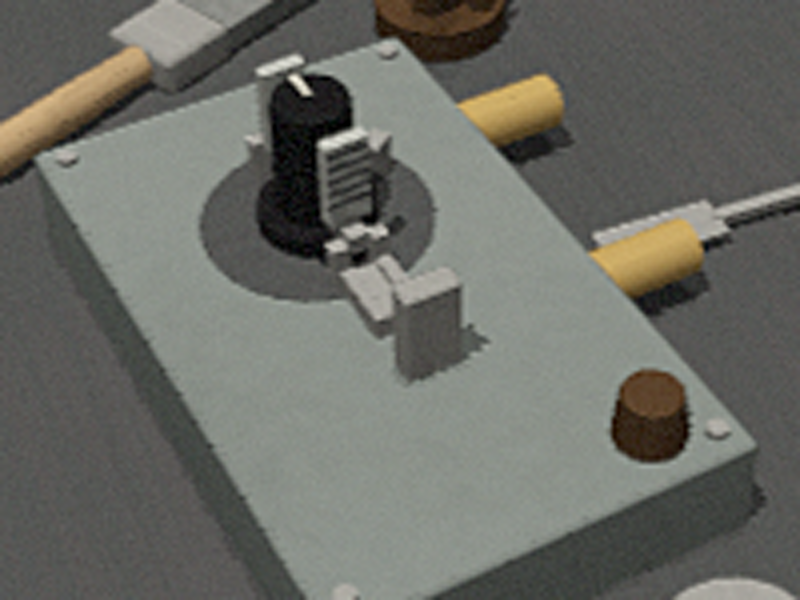

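The crop shows the dial with tabs on the ±y sides, tab b's face at (345,175), the bolt plate at (428,320) and the ingot at (650,415). Console yaw is about 4.7°, with its centre near (0.536, 0). I'll move above the dial, turning so that the clockwise travel stays in joint range.

Emit:
{"api": "send_rows", "payload": {"commands": [{"delta_rot": [0,0,7.1],"linear": [13,26,5],"fingers": 0},{"delta_rot": [0,0,7.1],"linear": [13,26,5],"fingers": 0},{"delta_rot": [0,0,7.1],"linear": [15,28,5],"fingers": 0},{"delta_rot": [0,0,7.1],"linear": [15,28,5],"fingers": 0},{"delta_rot": [0,0,7.1],"linear": [15,28,5],"fingers": 0},{"delta_rot": [0,0,7.1],"linear": [15,28,5],"fingers": 0},{"delta_rot": [0,0,7.1],"linear": [15,28,5],"fingers": 0},{"delta_rot": [0,0,7.1],"linear": [15,28,5],"fingers": 0},{"delta_rot": [0,0,7.1],"linear": [15,28,5],"fingers": 0},{"delta_rot": [0,0,7.1],"linear": [15,28,5],"fingers": 0},{"delta_rot": [0,0,7.1],"linear": [15,28,5],"fingers": 0},{"delta_rot": [0,0,7.1],"linear": [15,28,5],"fingers": 0}]}}

```text
clock: 1.1
position: [0.34, -0.2954, 0.2913]
tcp_rot: [0.642, 0.767, -0.0, -0.0]
force: [0.1, 0.0, 0.2]
grip_width: 0.0855
grasp_force: 0.0
```

Emit:
{"api": "send_rows", "payload": {"commands": [{"delta_rot": [0,0,7.1],"linear": [16,29,0],"fingers": 0},{"delta_rot": [0,0,7.1],"linear": [16,29,0],"fingers": 0},{"delta_rot": [0,0,7.1],"linear": [16,29,0],"fingers": 0},{"delta_rot": [0,0,7.1],"linear": [16,29,0],"fingers": 0},{"delta_rot": [0,0,7.1],"linear": [16,29,0],"fingers": 0},{"delta_rot": [0,0,7.1],"linear": [16,29,0],"fingers": 0},{"delta_rot": [0,0,7.1],"linear": [16,29,0],"fingers": 0},{"delta_rot": [0,0,7.1],"linear": [16,29,0],"fingers": 0},{"delta_rot": [0,0,7.1],"linear": [16,29,0],"fingers": 0},{"delta_rot": [0,0,7.1],"linear": [16,29,0],"fingers": 0},{"delta_rot": [0,0,7.1],"linear": [16,29,0],"fingers": 0},{"delta_rot": [0,0,7.1],"linear": [12,20,0],"fingers": 0}]}}

```text
clock: 2.1
position: [0.5283, 0.0452, 0.2912]
tcp_rot: [-0.048, 0.999, 0.001, 0.0]
force: [0.1, 0.6, -0.1]
grip_width: 0.0855
grasp_force: 0.0
```

Run:
```python
from h import *
s=robot.sense()
print({k:np.round(v,3).tolist() for k,v in s.items()})
m=camera_model("wrist");cv2.imwrite("pics/w1.png",read_camera("wrist")[:,:,::-1]);print(m)
import pickle;pickle.dump(m,open("w1.pkl","wb"))
```

```text
{'clock': 2.1, 'joint_positions': [0.453, 0.495, -0.897, 1.661, 0.41, 1.186, 1.124], 'qvel': [-0.408, 0.375, -0.285, -0.409, 0.368, 0.301, 0.813], 'joint_torque': [1.685, -35.64, -6.206, -15.564, -0.176, -0.173, -0.642], 'position': [0.528, 0.045, 0.291], 'tcp_rot': [-0.048, 0.999, 0.001, 0.0], 'force': [0.091, 0.638, -0.118], 'wrist_torque': [0.044, 0.009, 0.016], 'grasp_force': 0.0, 'grip_width': 0.086}
{'fov_y': 63.159077727173276, 'cx': 318.92129948859895, 'cy': 240.50309199554448, 'R': array([[-9.53142983e-02,  9.95447026e-01,  6.35013587e-04],
       [ 9.57850763e-01,  9.15407477e-02,  2.72290668e-01],
       [ 2.70992806e-01,  2.65614421e-02, -9.62214835e-01]]), 't': array([ 0.00649141, -0.56190727,  0.29220229])}
```

View pics/w1.png

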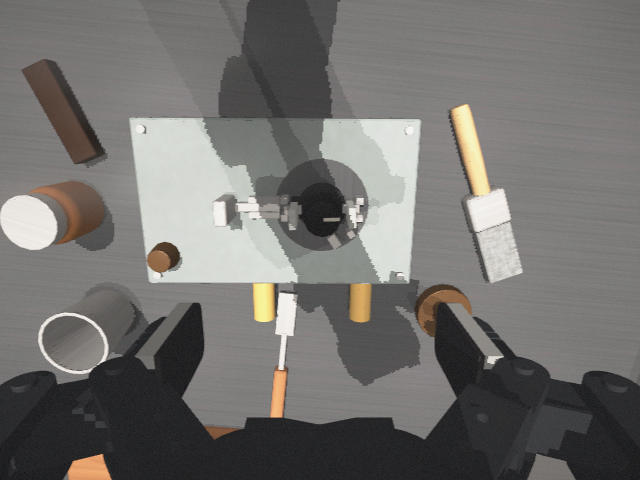

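The wrist view shows console corners at (130,119), (419,121), (411,283) and (149,283), the disc round the dial at about (322,204), and the bolt plate at (221,212).

Run:
```python
from h import *
print({k:np.round(robot.sense()[k],4).tolist() for k in("position","tcp_rot","joint_positions","qvel")})
im=read_camera("wrist");m=camera_model("wrist")
cv2.imwrite("pics/w2.png",im[:,:,::-1])
hsv=cv2.cvtColor(im,cv2.COLOR_RGB2HSV)
# console: greenish hue region or convex
g=im.astype(int); mask=((g[:,:,1]-g[:,:,0]>5)&(g[:,:,1]>60)).astype(np.uint8)
mask=cv2.morphologyEx(mask,cv2.MORPH_OPEN,np.ones((3,3)))
c=max(cv2.findContours(mask,cv2.RETR_EXTERNAL,cv2.CHAIN_APPROX_NONE)[0],key=cv2.contourArea)
print(cv2.contourArea(c),cv2.boundingRect(c))
P=np.array([plane(m,p,.045)[:2] for p in c[:,0]],np.float32)*1000
r=cv2.minAreaRect(P);print("rect mm",r)
for p in cv2.approxPolyDP(cv2.convexHull(c),8,True)[:,0]: print(p,plane(m,p,.045).round(4))
x0,y0=180,130
cv2.imwrite("pics/w2c.png",cv2.resize(im[y0:y0+150,x0:x0+200,::-1],None,fx=4,fy=4,interpolation=cv2.INTER_CUBIC))
print(proj(m,np.array([.532,.044,.107])))
```

```text
{'position': [0.5297, 0.0495, 0.2913], 'tcp_rot': [-0.0527, 0.9986, 0.0035, 0.0013], 'joint_positions': [0.4501, 0.4977, -0.9021, 1.6585, 0.41, 1.1843, 1.1273], 'qvel': [0.05, -0.0501, 0.0391, 0.0565, -0.0555, -0.0104, -0.1384]}
633.0 (244, 221, 40, 47)
rect mm ((579.163330078125, -5.982856750488281), (57.77212142944336, 22.904207229614258), 35.124691009521484)
[244 224] [ 0.5592 -0.0278  0.045 ]
[261 222] [ 0.5554 -0.0106  0.045 ]
[283 265] [0.5997 0.015  0.045 ]
[259 254] [ 0.5899 -0.0108  0.045 ]
[316.13656451 217.74119028]
```

View pics/w2c.png

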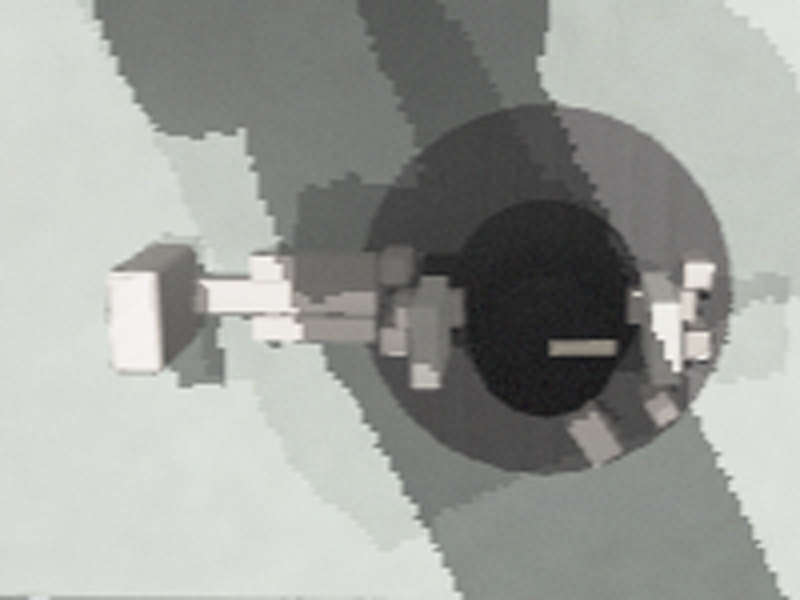

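The crop shows the dial axis at pixel about (317.2,202.2) (disc centre) or (317,217) at its cap. The pointer runs level towards tab a, and the plate's top centre is at (214.2,210.3).

Run:
```python
from h import *
m=camera_model("wrist")
C=lambda p:(180+p[0]/4-.375,130+p[1]/4-.375)
for n,p,z in [("disc",(549,289),.0455),("cap",(548,348),.107),("ptr0",(548,348),.107),("ptr1",(615,348),.107),("plate",(137,321),.087),("plL",(112.5,321),.087),("plR",(161,321),.087),("plT",(135,270),.087),("plB",(138,372),.087)]:
    print(n,plane(m,C(p),z).round(4))
# corners, full image
im=read_camera("wrist");hsv=cv2.cvtColor(im,cv2.COLOR_RGB2GRAY)
e=cv2.Canny(hsv,60,150)
S=cv2.createLineSegmentDetector().detect(hsv)[0][:,0]
for l in S:
    a,b=plane(m,l[:2],.045),plane(m,l[2:],.045);d=b-a;L=np.linalg.norm(d)
    ang=(np.degrees(np.arctan2(d[1],d[0])))%180
    if L>.05 and (80<ang<110 or ang<15 or ang>170): print(l.round(),a[:2].round(3),b[:2].round(3),round(ang,1))
```

```text
disc [0.5293 0.0443 0.0455]
cap [0.531  0.0443 0.107 ]
ptr0 [0.531  0.0443 0.107 ]
ptr1 [0.5296 0.0586 0.107 ]
plate [ 0.5379 -0.0482  0.087 ]
plL [ 0.5384 -0.0537  0.087 ]
plR [ 0.5374 -0.0428  0.087 ]
plT [ 0.5263 -0.0489  0.087 ]
plB [ 0.5497 -0.0477  0.087 ]
[277. 284. 273. 332.] [0.622 0.01 ] [0.679 0.01 ] 179.9
[179. 282. 288. 282.] [ 0.629 -0.094] [0.618 0.022] 95.5
[289. 282. 348. 283.] [0.618 0.023] [0.613 0.086] 94.4
[417. 119. 203. 117.] [0.44  0.132] [ 0.459 -0.071] 95.1
[406. 282. 418. 119.] [0.606 0.148] [0.441 0.133] 5.2
[201. 304. 204. 349.] [ 0.653 -0.071] [ 0.708 -0.066] 4.9
[198. 118. 128. 117.] [ 0.46  -0.076] [ 0.465 -0.142] 94.8
[279. 414. 283. 373.] [0.787 0.024] [0.73  0.025] 179.3
[126. 119. 143. 259.] [ 0.467 -0.143] [ 0.607 -0.131] 5.1
[272. 372. 269. 415.] [0.73  0.012] [0.788 0.011] 179.2
```

Emit:
{"api": "send_rows", "payload": {"commands": [{"delta_rot": [0,0,0],"linear": [0,0,-30],"fingers": 0},{"delta_rot": [0,0,0],"linear": [0,0,-30],"fingers": 0},{"delta_rot": [0,0,0],"linear": [0,0,-30],"fingers": 0},{"delta_rot": [0,0,0],"linear": [0,0,-30],"fingers": 0},{"delta_rot": [0,0,0],"linear": [0,0,-30],"fingers": 0},{"delta_rot": [0,0,0],"linear": [0,0,0],"fingers": 0},{"delta_rot": [0,0,0],"linear": [0,0,0],"fingers": 0},{"delta_rot": [0,0,0],"linear": [0,0,0],"fingers": 0},{"delta_rot": [0,0,0],"linear": [0,0,0],"fingers": 0}]}}

```text
clock: 3.0
position: [0.5292, 0.042, 0.1434]
tcp_rot: [-0.043, 0.999, 0.0, 0.002]
force: [-0.1, -0.1, -0.8]
grip_width: 0.0854
grasp_force: 0.0
```

```bash
cat >> h.py <<'E'
def st():
    s=robot.sense();q=s["tcp_rot"];y=np.degrees(2*np.arctan2(q[1],q[0]))-90
    print("t",round(float(s["clock"]),2),"pos",(np.array(s["position"])*1000).round(1),"yaw_y %.2f"%y,"tilt",np.round(q[2:],4),"F",np.round(s["force"],1),"T",np.round(s["wrist_torque"],3),"w %.1f"%(s["grip_width"]*1000),"g %.1f"%s["grasp_force"]);return s
E
python3 - <<'E'
from h import *
s=st();print(np.round(s["joint_positions"],3),np.abs(s["qvel"]).max())
im=read_camera("wrist");m=camera_model("wrist")
cv2.imwrite("pics/w3.png",im[:,:,::-1]);print(proj(m,np.array([.53,.0443,.107])))
E
```

```text
t 3.0 pos [529.2  42.  143.4] yaw_y 94.93 tilt [0.    0.002] F [-0.1 -0.1 -0.8] T [-0.009  0.016 -0.024] w 85.4 g 0.0
[ 0.37   0.652 -0.774  1.862  0.591  0.868  0.959] 0.006410885274264156
[325.94216266 278.21622308]
```

View pics/w3.png

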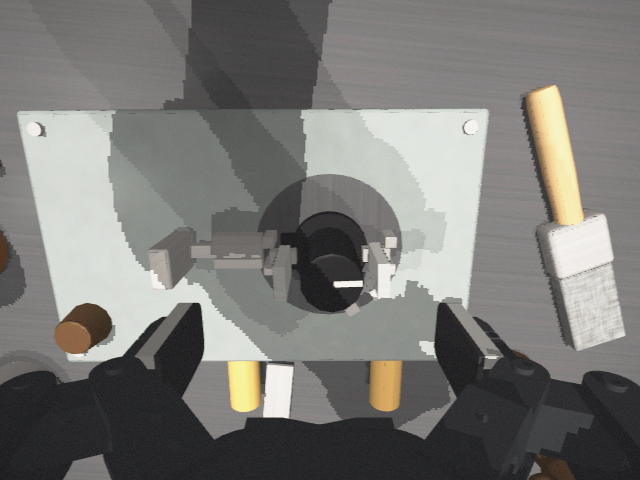

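The close view shows the dial cap centre at about (332.5,284), with the tabs' outer faces at u≈272 and 393. The predicted cap centre was (326,278), so I'll refine it.

Run:
```python
from h import *
m=camera_model("wrist")
p=(332.5,284)
print("cap",plane(m,p,.107).round(4),"tabs",plane(m,(272,260),.105).round(4),plane(m,(393,260),.105).round(4))
print("disc",plane(m,((258+402)/2,(174+314)/2),.0455).round(4))
# plate top: L150.. 172
print("plate",plane(m,(161,268),.087).round(4))
c,d=ray(m,p);print(np.linalg.norm(plane(m,p,.107)-c))
im=read_camera("wrist")
g=cv2.cvtColor(im,cv2.COLOR_RGB2GRAY)
k=(g[235:330,280:380]<45).astype(np.uint8)
print(cv2.boundingRect(k))
for l in cv2.createLineSegmentDetector().detect(g)[0][:,0]:
    L=np.hypot(*(l[2:]-l[:2])); 
    if L>14 and 240<l[0]<410 and 200<l[1]<320: print(l.round(1))
    a,b=plane(m,l[:2],.045),plane(m,l[2:],.045)
    if L>70: print("edge",l.round(),a[:2].round(4),b[:2].round(4))
```

```text
cap [0.5328 0.0478 0.107 ] tabs [0.5235 0.0172 0.105 ] [0.5185 0.0762 0.105 ]
disc [0.5304 0.048  0.0455]
plate [ 0.5396 -0.0442  0.087 ]
0.19380842592940808
(0, 0, 85, 77)
[363.1 280.  333.2 281.1]
[335.5 287.2 361.8 286.2]
edge [203. 360. 372. 360.] [ 0.6234 -0.0331] [0.613  0.0853]
[358.1 298.1 342.5 311.1]
[377.  261.9 377.5 295.6]
edge [486. 108. 407. 109.] [0.4402 0.131 ] [0.4447 0.0851]
[395.6 263.6 379.4 263.2]
edge [559. 279. 575. 349.] [0.5418 0.2009] [0.5923 0.2258]
[374.4 297.5 393.1 297.6]
edge [584. 220. 558.  86.] [0.501  0.2065] [0.4249 0.1701]
[343.1 311.9 310.6 312.7]
edge [114. 110.  18. 111.] [ 0.4601 -0.0857] [ 0.465 -0.142]
edge [625. 335. 611. 263.] [0.5779 0.2566] [0.5278 0.2318]
[401.6 231.9 399.7 263.2]
[391.3 206.6 401.3 232.1]
edge [ 16. 114.  59. 319.] [ 0.467  -0.1433] [ 0.5998 -0.1314]
[403.7 295.5 405.7 280.6]
edge [466. 311. 488. 112.] [0.5695 0.1443] [0.4422 0.1327]
[334.1 210.  355.1 219.4]
[290.1 280.7 290.8 265.6]
edge [548. 221. 523. 120.] [0.5036 0.1841] [0.445  0.1544]
[299.9 221.9 318.3 210.9]
[296.4 263.1 296.3 248.1]
[352.7 217.1 363.6 232.5]
edge [528.  94. 558. 224.] [0.4307 0.1538] [0.5052 0.1909]
[362.8 233.3 376.6 260.8]
[309.8 312.2 286.1 302.1]
[319.6 310.3 306.9 301.8]
[333.  252.7 316.8 256.3]
[285.3 300.8 288.8 281.5]
[272.2 290.4 259.3 270.7]
[261.2 265.7 262.8 248.3]
[306.6 301.3 299.6 288.7]
[258.1 259.3 213.1 259.4]
[299.8 288.1 298.7 271.8]
[273.5 247.  279.  232.2]
[316.8 259.1 336.6 255.5]
[349.2 235.7 357.8 257. ]
[344.5 216.1 324.4 213.8]
[313.1 230.5 329.3 226.4]
[284.5 283.1 283.8 266.9]
```

Emit:
{"api": "send_rows", "payload": {"commands": [{"delta_rot": [0,0,0.2],"linear": [3.5,5.8,0],"fingers": 0},{"delta_rot": [0,0,0],"linear": [0,0,-15],"fingers": 0},{"delta_rot": [0,0,0],"linear": [0,0,-15],"fingers": 0},{"delta_rot": [0,0,0],"linear": [0,0,-15],"fingers": 0},{"delta_rot": [0,0,0],"linear": [0,0,-15],"fingers": 0},{"delta_rot": [0,0,0],"linear": [0,0,-10],"fingers": 0},{"delta_rot": [0,0,0],"linear": [0,0,0],"fingers": 0},{"delta_rot": [0,0,0],"linear": [0,0,0],"fingers": 0},{"delta_rot": [0,0,0],"linear": [0,0,0],"fingers": 0}]}}

```text
clock: 3.85
position: [0.5321, 0.0484, 0.0722]
tcp_rot: [-0.045, 0.999, 0.0, 0.001]
force: [0.7, 0.1, -0.3]
grip_width: 0.0855
grasp_force: 0.0
```

Run:
```python
from h import *
st()
a=read_camera("wrist");b=read_camera("side")
cv2.imwrite("pics/w4.png",a[:,:,::-1])
b=cv2.resize(b[180:330,180:380],None,fx=2,fy=2,interpolation=cv2.INTER_CUBIC)
v=np.zeros((480+0,800,3),np.uint8);v[:300,400:]=b;v[:, :400]=a[:,120:520]
cv2.imwrite("pics/v4.png",v[:,:,::-1])
```

```text
t 3.85 pos [532.1  48.4  72.2] yaw_y 95.21 tilt [0.0002 0.0009] F [ 0.7  0.1 -0.3] T [-0.003 -0.009  0.027] w 85.5 g 0.0
```

View pics/v4.png

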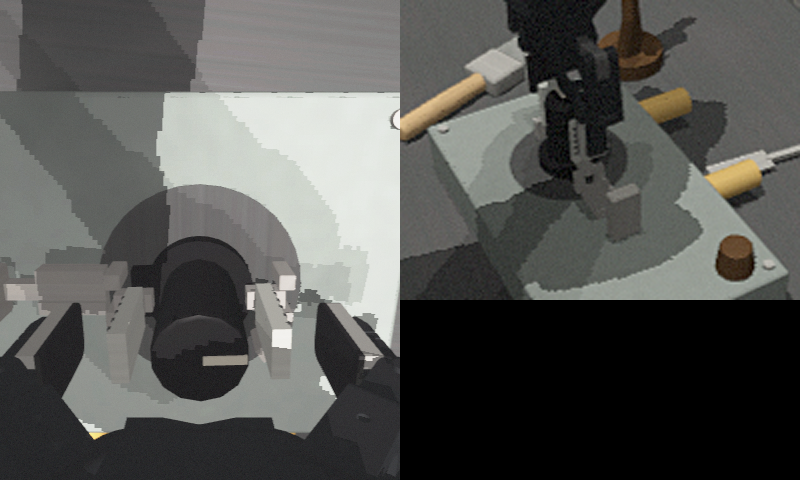

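The pads straddle the dial symmetrically: cap centre at u≈200, pads at 83 and 316, so their midpoint is 199.5. Closing gradually.

Emit:
{"api": "send_rows", "payload": {"commands": [{"delta_rot": [0,0,0],"linear": [0,0,0],"fingers": 0.2},{"delta_rot": [0,0,0],"linear": [0,0,0],"fingers": 0.25},{"delta_rot": [0,0,0],"linear": [0,0,0],"fingers": 0.3},{"delta_rot": [0,0,0],"linear": [0,0,0],"fingers": 0.33},{"delta_rot": [0,0,0],"linear": [0,0,0],"fingers": 0.36},{"delta_rot": [0,0,0],"linear": [0,0,0],"fingers": 0.36},{"delta_rot": [0,0,0],"linear": [0,0,0],"fingers": 0.36}]}}

```text
clock: 4.53
position: [0.5316, 0.0482, 0.072]
tcp_rot: [-0.046, 0.999, 0.0, 0.001]
force: [-1.0, -0.2, 5.6]
grip_width: 0.0545
grasp_force: 5.1
```

```bash
python3 -c "
from h import *;st()"
```

```text
t 4.53 pos [531.6  48.2  72. ] yaw_y 95.23 tilt [0.     0.0005] F [-1.  -0.2  5.6] T [0.053 0.221 0.113] w 54.5 g 5.1
```

Emit:
{"api": "send_rows", "payload": {"commands": [{"delta_rot": [0,0,0],"linear": [0,0,0.5],"fingers": 0.39},{"delta_rot": [0,0,0],"linear": [0,0,0.5],"fingers": 0.42},{"delta_rot": [0,0,0],"linear": [0,0,0.5],"fingers": 0.44},{"delta_rot": [0,0,0],"linear": [0,0,0],"fingers": 0.46},{"delta_rot": [0,0,0],"linear": [0,0,0],"fingers": 0.48},{"delta_rot": [0,0,0],"linear": [0,0,0],"fingers": 0.5},{"delta_rot": [0,0,0],"linear": [0,0,0],"fingers": 0.5}]}}

```text
clock: 5.12
position: [0.5317, 0.0484, 0.0743]
tcp_rot: [-0.046, 0.999, -0.0, 0.001]
force: [-2.7, -0.1, 12.2]
grip_width: 0.0435
grasp_force: 33.6
```

```bash
python3 -c "
from h import *;st()"
```

```text
t 5.12 pos [531.7  48.4  74.3] yaw_y 95.23 tilt [-0.0001  0.0007] F [-2.7 -0.1 12.2] T [-0.033  0.591  0.094] w 43.5 g 33.6
```

Emit:
{"api": "send_rows", "payload": {"commands": [{"delta_rot": [0,0,0],"linear": [0,0,0.8],"fingers": 0.5},{"delta_rot": [0,0,0],"linear": [-0.4,0,0.7],"fingers": 0.5},{"delta_rot": [0,0,0],"linear": [0,0,0],"fingers": 0.5},{"delta_rot": [0,0,0],"linear": [0,0,0],"fingers": 0.5}]}}

```text
clock: 5.45
position: [0.5316, 0.0484, 0.0745]
tcp_rot: [-0.046, 0.999, 0.0, 0.001]
force: [1.6, 1.7, 2.8]
grip_width: 0.0436
grasp_force: 32.1
```

```bash
python3 -c "
from h import *;st()"
```

```text
t 5.45 pos [531.6  48.4  74.5] yaw_y 95.22 tilt [0.0005 0.0007] F [1.6 1.7 2.8] T [ 0.347 -0.136  0.082] w 43.6 g 32.1
```

Emit:
{"api": "send_rows", "payload": {"commands": [{"delta_rot": [0,0,-1],"linear": [0,0,0],"fingers": 0.5},{"delta_rot": [0,0,-2],"linear": [0,0,0],"fingers": 0.5},{"delta_rot": [0,0,-2],"linear": [0,0,0],"fingers": 0.5}]}}

```text
clock: 5.7
position: [0.5316, 0.0484, 0.0745]
tcp_rot: [-0.001, 1.0, 0.001, 0.001]
force: [1.1, 2.1, 3.8]
grip_width: 0.0433
grasp_force: 32.1
```

```bash
python3 -c "
from h import *;st()"
```

```text
t 5.7 pos [531.6  48.4  74.5] yaw_y 90.08 tilt [0.0006 0.0006] F [1.1 2.1 3.8] T [ 0.377 -0.23   0.081] w 43.3 g 32.1
```

Emit:
{"api": "send_rows", "payload": {"commands": [{"delta_rot": [0,0,-3],"linear": [0,0,0],"fingers": 0.5},{"delta_rot": [0,0,-3],"linear": [0,0,0],"fingers": 0.5},{"delta_rot": [0,0,-3],"linear": [0,0,0],"fingers": 0.5},{"delta_rot": [0,0,-3],"linear": [0,0,0],"fingers": 0.5},{"delta_rot": [0,0,-3],"linear": [0,0,0],"fingers": 0.5}]}}

```text
clock: 6.12
position: [0.5316, 0.0487, 0.0745]
tcp_rot: [0.13, 0.991, 0.001, 0.001]
force: [0.9, 2.2, 3.1]
grip_width: 0.0436
grasp_force: 32.0
```

```bash
python3 -c "
from h import *;st()"
```

```text
t 6.12 pos [531.6  48.7  74.5] yaw_y 75.05 tilt [0.0008 0.0006] F [0.9 2.2 3.1] T [ 0.45  -0.208  0.133] w 43.6 g 32.0
```

Emit:
{"api": "send_rows", "payload": {"commands": [{"delta_rot": [0,0,-3],"linear": [0,0,0],"fingers": 0.5},{"delta_rot": [0,0,-3],"linear": [0,0,0],"fingers": 0.5},{"delta_rot": [0,0,-3],"linear": [0,0,0],"fingers": 0.5},{"delta_rot": [0,0,-3],"linear": [0,0,0],"fingers": 0.5},{"delta_rot": [0,0,-3],"linear": [0,0,0],"fingers": 0.5},{"delta_rot": [0,0,-3],"linear": [0,0,0],"fingers": 0.5},{"delta_rot": [0,0,-3],"linear": [0,0,0],"fingers": 0.5},{"delta_rot": [0,0,0],"linear": [0,0,0],"fingers": 0.5}]}}

```text
clock: 6.78
position: [0.5317, 0.049, 0.0745]
tcp_rot: [0.308, 0.951, 0.001, 0.001]
force: [0.7, 2.5, 2.5]
grip_width: 0.0434
grasp_force: 31.8
```

```bash
python3 -c "
from h import *;s=st();print(np.round(s['joint_positions'],2))
b=read_camera('side');a=read_camera('scene')
b=cv2.resize(b[180:330,180:380],None,fx=2,fy=2,interpolation=cv2.INTER_CUBIC)
a=cv2.resize(a[180:330,200:400],None,fx=2,fy=2,interpolation=cv2.INTER_CUBIC)
w=cv2.resize(read_camera('wrist'),(400,300))
cv2.imwrite('pics/v5.png',np.vstack([np.hstack([a,b]),np.hstack([w,w*0])])[:,:,::-1])"
```

```text
t 6.78 pos [531.7  49.   74.5] yaw_y 54.16 tilt [0.0011 0.0007] F [0.7 2.5 2.5] T [ 0.599 -0.328  0.11 ] w 43.4 g 31.8
[ 0.19  0.7  -0.49  1.91  0.52  0.66  0.31]
```

View pics/v5.png

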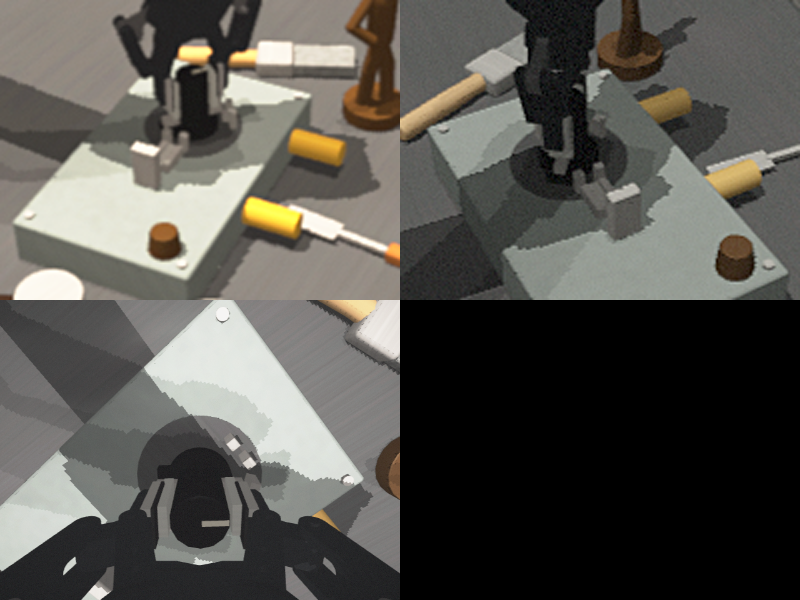

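The dial has turned with the gripper: the pointer at (215,523) stays along the tool's y. It is at 41°, with twist at about 0.11 N m. From here I'll go more finely.

Emit:
{"api": "send_rows", "payload": {"commands": [{"delta_rot": [0,0,-2],"linear": [0,0,0],"fingers": 0.5},{"delta_rot": [0,0,-2],"linear": [0,0,0],"fingers": 0.5},{"delta_rot": [0,0,-1.5],"linear": [0,0,0],"fingers": 0.5},{"delta_rot": [0,0,0],"linear": [0,0,0],"fingers": 0.5}]}}

```text
clock: 7.27
position: [0.5318, 0.049, 0.0745]
tcp_rot: [0.352, 0.936, 0.001, 0.001]
force: [3.7, 5.1, 1.3]
grip_width: 0.0434
grasp_force: 31.6
```

```bash
python3 -c "
from h import *;st()"
```

```text
t 7.27 pos [531.8  49.   74.5] yaw_y 48.72 tilt [0.0013 0.0006] F [3.7 5.1 1.3] T [ 0.978 -0.582  0.09 ] w 43.4 g 31.6
```

Emit:
{"api": "send_rows", "payload": {"commands": [{"delta_rot": [0,0,-1],"linear": [0,0,0],"fingers": 0.5},{"delta_rot": [0,0,-1],"linear": [0,0,0],"fingers": 0.5},{"delta_rot": [0,0,0],"linear": [0,0,0],"fingers": 0.5}]}}

```text
clock: 7.52
position: [0.5318, 0.0491, 0.0745]
tcp_rot: [0.369, 0.93, 0.001, 0.001]
force: [3.0, 5.9, 0.9]
grip_width: 0.0432
grasp_force: 31.6
```

```bash
python3 -c "
from h import *;st()"
```

```text
t 7.52 pos [531.8  49.1  74.5] yaw_y 46.74 tilt [0.0013 0.0005] F [3.  5.9 0.9] T [ 0.994 -0.556  0.072] w 43.2 g 31.6
```

Emit:
{"api": "send_rows", "payload": {"commands": [{"delta_rot": [0,0,-0.5],"linear": [0.3,0.5,0],"fingers": 0.5},{"delta_rot": [0,0,-1],"linear": [0,0,0],"fingers": 0.5},{"delta_rot": [0,0,0],"linear": [0,0,0],"fingers": 0.5}]}}

```text
clock: 7.77
position: [0.5319, 0.0491, 0.0745]
tcp_rot: [0.381, 0.924, 0.001, 0.0]
force: [2.7, 5.7, 1.8]
grip_width: 0.043
grasp_force: 31.8
```

```bash
python3 -c "
from h import *;st()"
```

```text
t 7.77 pos [531.9  49.1  74.5] yaw_y 45.18 tilt [0.0009 0.0004] F [2.7 5.7 1.8] T [ 1.076 -0.635  0.084] w 43.0 g 31.8
```

Emit:
{"api": "send_rows", "payload": {"commands": [{"delta_rot": [0,0,-1],"linear": [0,0,0],"fingers": 0.5},{"delta_rot": [0,0,-1],"linear": [0,0,0],"fingers": 0.5},{"delta_rot": [0,0,0],"linear": [0,0,0],"fingers": 0.5}]}}

```text
clock: 8.02
position: [0.5319, 0.0491, 0.0745]
tcp_rot: [0.397, 0.918, 0.001, 0.0]
force: [2.1, 4.5, 2.1]
grip_width: 0.043
grasp_force: 31.7
```

```bash
python3 -c "
from h import *;st()"
```

```text
t 8.02 pos [531.9  49.1  74.5] yaw_y 43.18 tilt [0.0009 0.0004] F [2.1 4.5 2.1] T [ 1.021 -0.648  0.104] w 43.0 g 31.7
```

Emit:
{"api": "send_rows", "payload": {"commands": [{"delta_rot": [0,0,-1],"linear": [0,0,0],"fingers": 0.5},{"delta_rot": [0,0,-1],"linear": [0,0,0],"fingers": 0.5},{"delta_rot": [0,0,0],"linear": [0,0,0],"fingers": 0.5}]}}

```text
clock: 8.27
position: [0.5319, 0.0491, 0.0745]
tcp_rot: [0.413, 0.911, 0.001, 0.0]
force: [2.8, 4.4, 1.6]
grip_width: 0.0434
grasp_force: 31.7
```

```bash
python3 -c "
from h import *;st()"
```

```text
t 8.27 pos [531.9  49.1  74.5] yaw_y 41.18 tilt [0.0009 0.0004] F [2.8 4.4 1.6] T [ 1.019 -0.647  0.108] w 43.4 g 31.7
```

Emit:
{"api": "send_rows", "payload": {"commands": [{"delta_rot": [0,0,-1],"linear": [0,0,0],"fingers": 0.5},{"delta_rot": [0,0,-0.5],"linear": [0,0,0],"fingers": 0.5},{"delta_rot": [0,0,0],"linear": [0,0,0],"fingers": 0.5}]}}

```text
clock: 8.52
position: [0.5319, 0.0491, 0.0745]
tcp_rot: [0.425, 0.905, 0.001, 0.0]
force: [3.0, 4.8, 1.1]
grip_width: 0.0431
grasp_force: 31.7
```

```bash
python3 -c "
from h import *;st()"
```

```text
t 8.52 pos [531.9  49.1  74.5] yaw_y 39.70 tilt [0.001  0.0004] F [3.  4.8 1.1] T [ 1.008 -0.635  0.135] w 43.1 g 31.7
```

Emit:
{"api": "send_rows", "payload": {"commands": [{"delta_rot": [0,0,-1],"linear": [0,0,0],"fingers": 0.5},{"delta_rot": [0,0,-0.5],"linear": [0,0,0],"fingers": 0.5},{"delta_rot": [0,0,0],"linear": [0,0,0],"fingers": 0.5}]}}

```text
clock: 8.77
position: [0.5319, 0.0492, 0.0745]
tcp_rot: [0.437, 0.9, 0.001, 0.0]
force: [3.0, 4.6, 2.1]
grip_width: 0.043
grasp_force: 31.8
```

```bash
python3 -c "
from h import *;st()"
```

```text
t 8.77 pos [531.9  49.2  74.5] yaw_y 38.21 tilt [0.001  0.0004] F [3.  4.6 2.1] T [ 1.028 -0.644  0.134] w 43.0 g 31.8
```

Emit:
{"api": "send_rows", "payload": {"commands": [{"delta_rot": [0,0,-1],"linear": [0,0,0],"fingers": 0.5},{"delta_rot": [0,0,-0.5],"linear": [0,0,0],"fingers": 0.5},{"delta_rot": [0,0,0],"linear": [0,0,0],"fingers": 0.5}]}}

```text
clock: 9.02
position: [0.5318, 0.0494, 0.0745]
tcp_rot: [0.448, 0.894, 0.001, 0.0]
force: [2.6, 4.5, 1.9]
grip_width: 0.0434
grasp_force: 32.2
```

```bash
python3 -c "
from h import *;st()"
```

```text
t 9.02 pos [531.8  49.4  74.5] yaw_y 36.82 tilt [0.0009 0.0004] F [2.6 4.5 1.9] T [ 1.067 -0.668  0.39 ] w 43.4 g 32.2
```

Twist jumped by 0.26 N m at 58.4°, so this is the stop. Letting go here.

Emit:
{"api": "send_rows", "payload": {"commands": [{"delta_rot": [0,0,0],"linear": [0,0,0],"fingers": 0.45},{"delta_rot": [0,0,0],"linear": [0,0,0],"fingers": 0.4},{"delta_rot": [0,0,0],"linear": [0,0,0],"fingers": 0.35},{"delta_rot": [0,0,0],"linear": [0,0,0],"fingers": 0.3},{"delta_rot": [0,0,0],"linear": [0,0,0],"fingers": 0.2},{"delta_rot": [0,0,0],"linear": [0,0,0],"fingers": 0.1},{"delta_rot": [0,0,0],"linear": [0,0,0],"fingers": 0.0},{"delta_rot": [0,0,0],"linear": [0,0,0],"fingers": 0.0},{"delta_rot": [0,0,0],"linear": [0,0,0],"fingers": 0.0}]}}

```text
clock: 9.77
position: [0.5307, 0.0473, 0.0742]
tcp_rot: [0.449, 0.894, -0.001, -0.0]
force: [-0.2, 0.6, -0.2]
grip_width: 0.0857
grasp_force: 0.0
```

```bash
python3 -c "
from h import *;st()
w=read_camera('wrist')
cv2.imwrite('pics/w6.png',w[:,:,::-1])"
```

```text
t 9.77 pos [530.7  47.3  74.2] yaw_y 36.64 tilt [-0.0009 -0.0003] F [-0.2  0.6 -0.2] T [-0.008  0.02   0.009] w 85.7 g 0.0
```

View pics/w6.png

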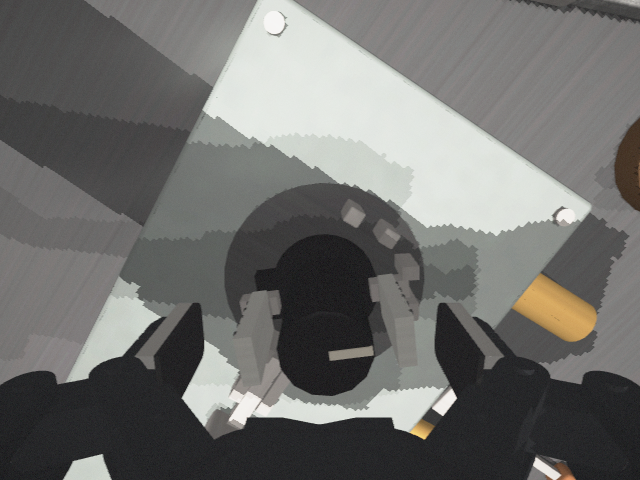

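Both tabs look sprung out: their outer faces are at u≈235 and 415, about 42 px from the core on each side. The pointer has settled about 2–3° back, into the catch. Next I'll go up and behind the bolt with shut fingers.

Emit:
{"api": "send_rows", "payload": {"commands": [{"delta_rot": [0,0,0],"linear": [0,0,15],"fingers": 0},{"delta_rot": [0,0,0],"linear": [0,0,30],"fingers": 0},{"delta_rot": [0,0,0],"linear": [0,0,35],"fingers": 0},{"delta_rot": [0,0,0],"linear": [0,0,30],"fingers": 0},{"delta_rot": [0,0,-6.3],"linear": [2.5,-24.3,0],"fingers": 1},{"delta_rot": [0,0,-6.3],"linear": [2.5,-24.3,0],"fingers": 1},{"delta_rot": [0,0,-6.3],"linear": [2.5,-24.3,0],"fingers": 1},{"delta_rot": [0,0,-6.3],"linear": [2.5,-24.3,0],"fingers": 1},{"delta_rot": [0,0,-6.3],"linear": [2.5,-24.3,0],"fingers": 1},{"delta_rot": [0,0,0],"linear": [0,0,0],"fingers": 1},{"delta_rot": [0,0,0],"linear": [0,0,0],"fingers": 1},{"delta_rot": [0,0,0],"linear": [0,0,0],"fingers": 1}]}}

```text
clock: 10.82
position: [0.5434, -0.0722, 0.1842]
tcp_rot: [0.674, 0.739, 0.0, -0.001]
force: [0.4, 0.4, 0.1]
grip_width: -0.0003
grasp_force: 0.0
```

```bash
python3 -c "
from h import *;st();m=camera_model('wrist')
w=read_camera('wrist');s=read_camera('side')
print(proj(m,np.array([.5403,-.0443,.087])),proj(m,np.array([.532,.0483,.107])))
v=np.hstack([cv2.resize(w,(400,300)),cv2.resize(s[180:330,180:380],(400,300))])
cv2.imwrite('pics/w7.png',v[:,:,::-1])"
```

```text
t 10.82 pos [543.4 -72.2 184.2] yaw_y 5.30 tilt [ 0.0001 -0.0005] F [0.4 0.4 0.1] T [ 0.023 -0.035 -0.013] w -0.3 g 0.0
[318.32477426 196.52773663] [318.64396523  20.52262601]
```

View pics/w7.png

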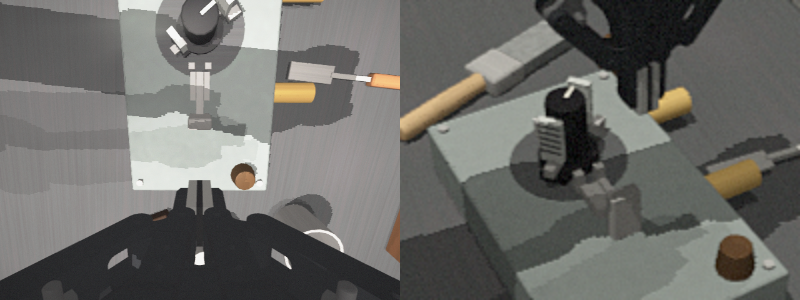

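The dial is still turned with both tabs out. The plate top is at wrist pixel (320,195), as predicted. The ingot at (389,277) is clear to the right. Descending behind the plate.

Emit:
{"api": "send_rows", "payload": {"commands": [{"delta_rot": [0,0,0],"linear": [0,-4,-20],"fingers": 1},{"delta_rot": [0,0,0],"linear": [0,0,-30],"fingers": 1},{"delta_rot": [0,0,0],"linear": [0,0,-30],"fingers": 1},{"delta_rot": [0,0,0],"linear": [0,0,-25],"fingers": 1},{"delta_rot": [0,0,0],"linear": [0,0,-17],"fingers": 1},{"delta_rot": [0,0,0],"linear": [0,0,0],"fingers": 1},{"delta_rot": [0,0,0],"linear": [0,0,0],"fingers": 1}]}}

```text
clock: 11.5
position: [0.5434, -0.0758, 0.0619]
tcp_rot: [0.673, 0.739, -0.0, -0.001]
force: [0.0, 0.5, 0.7]
grip_width: 0.0001
grasp_force: 0.0
```

Emit:
{"api": "send_rows", "payload": {"commands": [{"delta_rot": [0,0,0],"linear": [-0.3,3,0],"fingers": 1},{"delta_rot": [0,0,0],"linear": [-0.3,3,0],"fingers": 1},{"delta_rot": [0,0,0],"linear": [-0.2,2,0],"fingers": 1},{"delta_rot": [0,0,0],"linear": [-0.2,2,0],"fingers": 1},{"delta_rot": [0,0,0],"linear": [-0.2,2,0],"fingers": 1},{"delta_rot": [0,0,0],"linear": [0,0,0],"fingers": 1}]}}

```text
clock: 12.0
position: [0.5427, -0.0645, 0.0628]
tcp_rot: [0.674, 0.739, 0.0, 0.0]
force: [0.8, -0.2, -0.8]
grip_width: -0.0002
grasp_force: 0.0
```

Emit:
{"api": "send_rows", "payload": {"commands": [{"delta_rot": [0,0,0],"linear": [-0.2,2,0],"fingers": 1},{"delta_rot": [0,0,0],"linear": [-0.2,2,0],"fingers": 1},{"delta_rot": [0,0,0],"linear": [-0.2,2,0],"fingers": 1},{"delta_rot": [0,0,0],"linear": [0,0,0],"fingers": 1}]}}

```text
clock: 12.33
position: [0.542, -0.06, 0.0623]
tcp_rot: [0.674, 0.738, -0.0, 0.0]
force: [-0.5, -2.0, 0.9]
grip_width: 0.0
grasp_force: 1.0
```

Emit:
{"api": "send_rows", "payload": {"commands": [{"delta_rot": [0,0,0],"linear": [-0.2,2,0],"fingers": 1},{"delta_rot": [0,0,0],"linear": [-0.2,2,0],"fingers": 1},{"delta_rot": [0,0,0],"linear": [-0.2,2,0],"fingers": 1},{"delta_rot": [0,0,0],"linear": [-0.2,2,0],"fingers": 1},{"delta_rot": [0,0,0],"linear": [-0.1,1,0],"fingers": 1},{"delta_rot": [0,0,0],"linear": [0,0,0],"fingers": 1}]}}

```text
clock: 12.83
position: [0.5411, -0.0496, 0.0623]
tcp_rot: [0.674, 0.739, 0.0, -0.0]
force: [0.2, -2.5, 0.8]
grip_width: -0.0002
grasp_force: 1.2
```

Emit:
{"api": "send_rows", "payload": {"commands": [{"delta_rot": [0,0,0],"linear": [-0.2,2,0],"fingers": 1},{"delta_rot": [0,0,0],"linear": [-0.1,1,0],"fingers": 1},{"delta_rot": [0,0,0],"linear": [0,0,0],"fingers": 1}]}}

```text
clock: 13.08
position: [0.5408, -0.0467, 0.0623]
tcp_rot: [0.674, 0.739, 0.0, -0.0]
force: [0.8, -2.5, 0.8]
grip_width: -0.0001
grasp_force: 1.2
```

Emit:
{"api": "send_rows", "payload": {"commands": [{"delta_rot": [0,0,0],"linear": [-0.1,1,0],"fingers": 1},{"delta_rot": [0,0,0],"linear": [-0.1,1,0],"fingers": 1},{"delta_rot": [0,0,0],"linear": [0,0,0],"fingers": 1}]}}

```text
clock: 13.33
position: [0.5407, -0.0451, 0.0623]
tcp_rot: [0.674, 0.739, 0.0, 0.0]
force: [0.7, -2.9, 1.5]
grip_width: -0.0002
grasp_force: 1.5
```

Emit:
{"api": "send_rows", "payload": {"commands": [{"delta_rot": [0,0,0],"linear": [-0.1,1,0],"fingers": 1},{"delta_rot": [0,0,0],"linear": [-0.1,1,0],"fingers": 1},{"delta_rot": [0,0,0],"linear": [0,0,0],"fingers": 1}]}}

```text
clock: 13.58
position: [0.5406, -0.045, 0.0624]
tcp_rot: [0.675, 0.738, -0.001, 0.001]
force: [1.6, -5.8, 1.1]
grip_width: -0.0002
grasp_force: 3.0
```

Emit:
{"api": "send_rows", "payload": {"commands": [{"delta_rot": [0,0,0],"linear": [-0.1,1,0],"fingers": 1},{"delta_rot": [0,0,0],"linear": [0,0,0],"fingers": 1}]}}

```text
clock: 13.75
position: [0.5406, -0.045, 0.0624]
tcp_rot: [0.675, 0.738, -0.001, 0.001]
force: [1.4, -7.8, 1.4]
grip_width: 0.0
grasp_force: 3.6
```

Emit:
{"api": "send_rows", "payload": {"commands": [{"delta_rot": [0,0,0],"linear": [-0.1,0.5,0],"fingers": 1},{"delta_rot": [0,0,0],"linear": [0,0,0],"fingers": 1}]}}

```text
clock: 13.92
position: [0.5406, -0.045, 0.0624]
tcp_rot: [0.675, 0.738, -0.001, 0.002]
force: [1.0, -8.1, 0.4]
grip_width: -0.0
grasp_force: 4.0
```

The bolt is stopped solid at y=-0.045, with over 15 mm of travel after contact. Backing off to check.

Emit:
{"api": "send_rows", "payload": {"commands": [{"delta_rot": [0,0,0],"linear": [0.3,-4,0],"fingers": 1},{"delta_rot": [0,0,0],"linear": [1,-12,0],"fingers": 1},{"delta_rot": [0,0,0],"linear": [1,-12,0],"fingers": 1},{"delta_rot": [0,0,0],"linear": [0,0,20],"fingers": 1},{"delta_rot": [0,0,0],"linear": [0,0,35],"fingers": 1},{"delta_rot": [0,0,0],"linear": [0,0,35],"fingers": 1},{"delta_rot": [0,0,0],"linear": [0,0,35],"fingers": 1},{"delta_rot": [0,0,0],"linear": [0,0,15],"fingers": 0.5},{"delta_rot": [0,0,0],"linear": [0,0,0],"fingers": 0.5},{"delta_rot": [0,0,0],"linear": [0,0,0],"fingers": 0.5},{"delta_rot": [0,0,0],"linear": [0,0,0],"fingers": 0.5}]}}

```text
clock: 14.83
position: [0.5413, -0.07, 0.201]
tcp_rot: [0.674, 0.738, -0.001, -0.001]
force: [0.0, 0.4, -0.3]
grip_width: 0.0423
grasp_force: 0.0
```

```bash
python3 -c "
from h import *;st();m=camera_model('wrist')
w=read_camera('wrist');s=read_camera('side')
print('plate home expected',proj(m,np.array([.5387,-.0264,.087])),'at 12mm',proj(m,np.array([.5392,-.0323,.087])))
v=np.hstack([w[20:320,120:520],cv2.resize(s[180:330,180:380],(400,300))])
cv2.imwrite('pics/w8.png',v[:,:,::-1])"
```

```text
t 14.83 pos [541.3 -70.  201. ] yaw_y 5.18 tilt [-0.0009 -0.0013] F [ 0.   0.4 -0.3] T [-0.035  0.005  0.031] w 42.3 g 0.0
plate home expected [321.70323744 168.49345791] at 12mm [321.63793451 177.65311259]
```

View pics/w8.png

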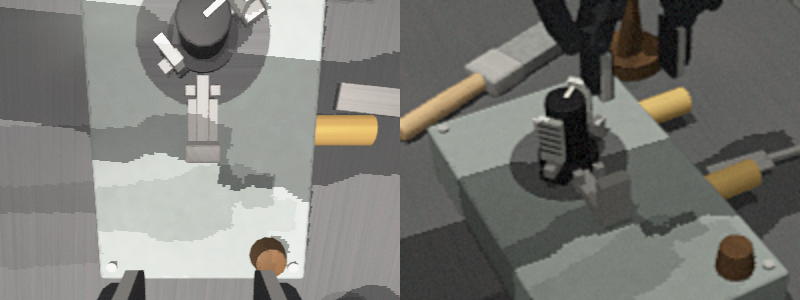

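The picture shows the dial still caught with its tabs out and the bolt nose up at the dial. The plate's top is at crop (203,155). I'll check its place numerically from the grey profile.

```bash
python3 -c "
from h import *;m=camera_model('wrist')
g=cv2.cvtColor(read_camera('wrist'),cv2.COLOR_RGB2GRAY).astype(int)
print(list(zip(range(136,196),g[136:196,312:334].mean(1).round().astype(int))))
ux=np.array([-.0889,.996])
for n,d in (('home',.018),('12mm',.012)):
    for s in (.006,-.006):
        c=np.array([.5403,-.0443])+ux*(d+s); print(n,s,[proj(m,np.array([*c,z])).round(1).tolist() for z in (.087,.045)])
"
```

```text
[(136, np.int64(181)), (137, np.int64(181)), (138, np.int64(170)), (139, np.int64(170)), (140, np.int64(170)), (141, np.int64(164)), (142, np.int64(160)), (143, np.int64(160)), (144, np.int64(159)), (145, np.int64(160)), (146, np.int64(160)), (147, np.int64(159)), (148, np.int64(160)), (149, np.int64(160)), (150, np.int64(160)), (151, np.int64(159)), (152, np.int64(158)), (153, np.int64(158)), (154, np.int64(159)), (155, np.int64(159)), (156, np.int64(159)), (157, np.int64(159)), (158, np.int64(158)), (159, np.int64(159)), (160, np.int64(158)), (161, np.int64(133)), (162, np.int64(117)), (163, np.int64(117)), (164, np.int64(116)), (165, np.int64(132)), (166, np.int64(148)), (167, np.int64(152)), (168, np.int64(169)), (169, np.int64(167)), (170, np.int64(165)), (171, np.int64(164)), (172, np.int64(163)), (173, np.int64(162)), (174, np.int64(160)), (175, np.int64(159)), (176, np.int64(158)), (177, np.int64(156)), (178, np.int64(155)), (179, np.int64(154)), (180, np.int64(153)), (181, np.int64(142)), (182, np.int64(136)), (183, np.int64(193)), (184, np.int64(216)), (185, np.int64(216)), (186, np.int64(206)), (187, np.int64(205)), (188, np.int64(201)), (189, np.int64(200)), (190, np.int64(200)), (191, np.int64(200)), (192, np.int64(200)), (193, np.int64(200)), (194, np.int64(200)), (195, np.int64(199))]
home 0.006 [[322.0, 159.4], [321.8, 155.4]]
home -0.006 [[321.9, 178.1], [321.7, 171.6]]
12mm 0.006 [[322.0, 168.8], [321.7, 163.5]]
12mm -0.006 [[321.9, 187.3], [321.7, 179.5]]
```

```bash
python3 -c "
import cv2,numpy as np
g=cv2.cvtColor(cv2.imread('pics/w7.png'),cv2.COLOR_BGR2GRAY).astype(int)
print([(v,int(g[v,192:208].mean())) for v in range(100,150)])
print('w7 console -y edge',[(v,int(g[v,150:175].mean())) for v in range(180,196)])
from h import *
g=cv2.cvtColor(read_camera('wrist'),cv2.COLOR_RGB2GRAY).astype(int)
print('now',[(v,int(g[v,245:280].mean())) for v in range(285,312)])
m=camera_model('wrist');print(m['t'],m['R'])
g=cv2.cvtColor(cv2.imread('pics/w2.png'),cv2.COLOR_BGR2GRAY).astype(int)
g3=cv2.cvtColor(cv2.imread('pics/w3.png'),cv2.COLOR_BGR2GRAY).astype(int)
print('w3 rows255-285 cols140-200',g3[264:276,140:200].mean(0).round().astype(int).tolist())
"
```

```text
[(100, 150), (101, 143), (102, 143), (103, 143), (104, 142), (105, 142), (106, 143), (107, 142), (108, 141), (109, 141), (110, 141), (111, 141), (112, 141), (113, 136), (114, 119), (115, 116), (116, 115), (117, 115), (118, 127), (119, 145), (120, 160), (121, 150), (122, 132), (123, 126), (124, 125), (125, 124), (126, 123), (127, 123), (128, 125), (129, 146), (130, 201), (131, 201), (132, 201), (133, 201), (134, 200), (135, 200), (136, 200), (137, 201), (138, 202), (139, 202), (140, 202), (141, 202), (142, 202), (143, 201), (144, 201), (145, 201), (146, 200), (147, 200), (148, 200), (149, 200)]
w7 console -y edge [(180, 230), (181, 230), (182, 230), (183, 229), (184, 230), (185, 230), (186, 229), (187, 230), (188, 230), (189, 221), (190, 169), (191, 150), (192, 150), (193, 150), (194, 150), (195, 150)]
now [(285, 230), (286, 230), (287, 230), (288, 230), (289, 229), (290, 178), (291, 159), (292, 156), (293, 154), (294, 153), (295, 151), (296, 150), (297, 149), (298, 142), (299, 111), (300, 110), (301, 109), (302, 108), (303, 108), (304, 106), (305, 104), (306, 104), (307, 103), (308, 102), (309, 101), (310, 98), (311, 99)]
[-0.53240882 -0.142609    0.31868043] [[ 0.995926    0.09012766 -0.002901  ]
 [ 0.08751231 -0.9582659   0.27215448]
 [ 0.02174871 -0.27129959 -0.9622492 ]]
w3 rows255-285 cols140-200 [222, 214, 202, 199, 186, 175, 175, 175, 176, 173, 191, 203, 205, 198, 182, 182, 183, 180, 172, 172, 172, 172, 172, 173, 172, 172, 165, 159, 154, 142, 122, 104, 97, 96, 96, 97, 97, 97, 97, 97, 98, 98, 98, 98, 100, 103, 106, 111, 114, 119, 123, 126, 130, 136, 141, 138, 135, 134, 135, 134]
```

```bash
python3 -c "
from h import *
m=camera_model('wrist');s=st()
R=np.array(m['R']);t=np.array(m['t']);c=-R.T@t
m7=dict(m);c7=c+np.array([.5434,-.0722,.1842])-np.array(s['position']);m7['t']=-R@c7
u=np.array([-.0889,.996])
def f(m,pb,pf,pe):
    b=plane(m,pb,.087)[:2]@u;fr=plane(m,pf,.087)[:2]@u;e=plane(m,pe,.045)[:2]@u;print('back-edge',(b-e)*1000,'front-edge',(fr-e)*1000,'thick',(fr-b)*1000)
f(m,(322,182.5),(322,164.8),(262,290))
f(m7,(319.5,(129.3+.5)*1.6-.5),(319.5,(118.3+.5)*1.6-.5),(260,(189.9+.5)*1.6-.5))
"
```

```text
t 15.03 pos [541.6 -69.6 200.9] yaw_y 5.21 tilt [-0.0008 -0.0013] F [ 0.7 -0.3 -1. ] T [ 0.085 -0.053 -0.031] w 42.3 g 0.0
back-edge 94.00313987173602 front-edge 105.44662865361293 thick 11.443488781876898
back-edge 85.70881501160106 front-edge 96.72328300855126 thick 11.014467996950202
```

```bash
python3 -c "
from h import *
m=camera_model('wrist')
g=cv2.cvtColor(read_camera('wrist'),cv2.COLOR_RGB2GRAY).astype(int)
print([(v,int(g[v,285:320].mean())) for v in range(288,308)])
u=np.array([-.0889,.996])
w=cv2.cvtColor(cv2.imread('pics/w7.png'),cv2.COLOR_BGR2GRAY).astype(int)
print([(v,int(w[v,160:172].mean())) for v in range(184,196)])
for e in (297.,298.,299.): print(e,[((plane(m,(322,p),.087)-plane(m,(300,e),.045))[:2]@u*1000).round(2) for p in (182.5,164.8)])
# +y console end as another reference / top edge
for c in (230,240,400):print(c,g[0:30,c].tolist())
"
```

```text
[(288, 229), (289, 230), (290, 229), (291, 229), (292, 229), (293, 229), (294, 229), (295, 229), (296, 231), (297, 226), (298, 218), (299, 149), (300, 148), (301, 149), (302, 149), (303, 149), (304, 149), (305, 149), (306, 149), (307, 149)]
[(184, 230), (185, 229), (186, 229), (187, 230), (188, 229), (189, 220), (190, 169), (191, 150), (192, 149), (193, 150), (194, 150), (195, 149)]
297.0 [np.float64(100.19), np.float64(111.63)]
298.0 [np.float64(101.09), np.float64(112.53)]
299.0 [np.float64(101.99), np.float64(113.43)]
230 [232, 232, 231, 231, 234, 232, 233, 233, 232, 232, 234, 232, 233, 232, 233, 232, 232, 232, 232, 230, 232, 230, 230, 161, 163, 162, 161, 162, 160, 160]
240 [233, 233, 233, 233, 233, 233, 234, 233, 231, 231, 232, 232, 232, 231, 231, 231, 231, 231, 232, 232, 231, 232, 231, 230, 163, 162, 163, 159, 160, 161]
400 [232, 231, 231, 232, 232, 232, 231, 233, 232, 232, 233, 232, 232, 233, 232, 234, 232, 233, 232, 232, 231, 232, 233, 232, 232, 233, 232, 232, 232, 233]
```

The views give a travel of about 16 mm ±1 mm. I'll push again more firmly to be sure it is fully home.

Emit:
{"api": "send_rows", "payload": {"commands": [{"delta_rot": [0,0,0],"linear": [0,-4,-20],"fingers": 1},{"delta_rot": [0,0,0],"linear": [0,0,-30],"fingers": 1},{"delta_rot": [0,0,0],"linear": [0,0,-30],"fingers": 1},{"delta_rot": [0,0,0],"linear": [0,0,-30],"fingers": 1},{"delta_rot": [0,0,0],"linear": [0,0,-20],"fingers": 1},{"delta_rot": [0,0,0],"linear": [0,0,-10],"fingers": 1},{"delta_rot": [0,0,0],"linear": [0,0,0],"fingers": 1},{"delta_rot": [0,0,0],"linear": [-0.5,6,0],"fingers": 1},{"delta_rot": [0,0,0],"linear": [-0.5,6,0],"fingers": 1},{"delta_rot": [0,0,0],"linear": [-0.5,6,0],"fingers": 1},{"delta_rot": [0,0,0],"linear": [-0.4,5,0],"fingers": 1},{"delta_rot": [0,0,0],"linear": [0,0,0],"fingers": 1}]}}

```text
clock: 16.08
position: [0.5411, -0.0483, 0.0634]
tcp_rot: [0.673, 0.739, 0.001, 0.0]
force: [0.3, 0.7, 0.9]
grip_width: -0.0
grasp_force: 0.0
```

Emit:
{"api": "send_rows", "payload": {"commands": [{"delta_rot": [0,0,0],"linear": [-0.2,2,0],"fingers": 1},{"delta_rot": [0,0,0],"linear": [-0.2,2,0],"fingers": 1},{"delta_rot": [0,0,0],"linear": [-0.2,2,0],"fingers": 1},{"delta_rot": [0,0,0],"linear": [0,0,0],"fingers": 1}]}}

```text
clock: 16.42
position: [0.54, -0.0452, 0.0624]
tcp_rot: [0.674, 0.738, -0.0, 0.0]
force: [1.5, -0.6, 0.8]
grip_width: 0.0
grasp_force: 0.4
```

Emit:
{"api": "send_rows", "payload": {"commands": [{"delta_rot": [0,0,0],"linear": [-0.2,2,0],"fingers": 1},{"delta_rot": [0,0,0],"linear": [-0.2,2,0],"fingers": 1},{"delta_rot": [0,0,0],"linear": [0,0,0],"fingers": 1},{"delta_rot": [0,0,0],"linear": [0,0,0],"fingers": 1}]}}

```text
clock: 16.75
position: [0.54, -0.0451, 0.0624]
tcp_rot: [0.676, 0.737, -0.002, 0.002]
force: [1.0, -7.4, 1.3]
grip_width: -0.0
grasp_force: 3.5
```

Emit:
{"api": "send_rows", "payload": {"commands": [{"delta_rot": [0,0,0],"linear": [-0.2,2,0],"fingers": 1},{"delta_rot": [0,0,0],"linear": [-0.2,2,0],"fingers": 1},{"delta_rot": [0,0,0],"linear": [-0.2,2,0],"fingers": 1},{"delta_rot": [0,0,0],"linear": [0,0,0],"fingers": 1},{"delta_rot": [0,0,0],"linear": [0,0,0],"fingers": 1}]}}

```text
clock: 17.17
position: [0.5399, -0.0449, 0.0625]
tcp_rot: [0.677, 0.736, -0.004, 0.005]
force: [2.6, -15.7, 0.9]
grip_width: -0.0001
grasp_force: 7.6
```

```bash
python3 -c "
from h import *;st()"
```

```text
t 17.17 pos [539.9 -44.9  62.5] yaw_y 4.76 tilt [-0.0042  0.0045] F [  2.6 -15.7   0.9] T [-3.073 -0.423 -0.007] w -0.1 g 7.6
```

It holds solid under 15.7 N, and contact began at or before y=-0.060, so travel was over 12 mm: the bolt is home. Retreating.

Emit:
{"api": "send_rows", "payload": {"commands": [{"delta_rot": [0,0,0],"linear": [0.5,-6,0],"fingers": 1},{"delta_rot": [0,0,0],"linear": [0.5,-8,0],"fingers": 1},{"delta_rot": [0,0,0],"linear": [0.7,-12,0],"fingers": 1},{"delta_rot": [0,0,0],"linear": [0.7,-10,0],"fingers": 1},{"delta_rot": [0,0,0],"linear": [0,0,20],"fingers": 1},{"delta_rot": [0,0,0],"linear": [0,0,35],"fingers": 1},{"delta_rot": [0,0,0],"linear": [0,0,35],"fingers": 1},{"delta_rot": [0,0,0],"linear": [0,0,35],"fingers": 1},{"delta_rot": [0,0,0],"linear": [0,0,10],"fingers": 1},{"delta_rot": [0,0,0],"linear": [0,0,0],"fingers": 1},{"delta_rot": [0,0,0],"linear": [0,0,0],"fingers": 1}]}}

```text
clock: 18.08
position: [0.5409, -0.071, 0.197]
tcp_rot: [0.674, 0.738, -0.0, -0.0]
force: [-0.2, -0.4, -0.4]
grip_width: 0.0001
grasp_force: 0.0
```

```bash
python3 -c "
from h import *;st();m=camera_model('wrist');im=read_camera('wrist')
g=cv2.cvtColor(im,cv2.COLOR_RGB2GRAY).astype(int)
p=proj(m,np.array([.5387,-.0264,.087]));print(p)
c=int(p[0]);print([(v,int(g[v,c-10:c+10].mean())) for v in range(int(p[1])-20,int(p[1])+25)])
print([(v,int(g[v,285:310].mean())) for v in range(286,312)])
# pointer on cap: bright pixels near the cap top
q=proj(m,np.array([.532,.0483,.107]));print('cap',q)
x,y=int(q[0]),max(int(q[1]),0)
sub=(g[max(y-25,0):y+25,x-25:x+25]>150).astype(np.uint8);n,l,s,ce=cv2.connectedComponentsWithStats(sub)
for i in range(1,n):
  if s[i,4]>20:
    pts=np.argwhere(l==i)[:,::-1].astype(np.float32)+[x-25,max(y-25,0)];P=np.array([plane(m,k,.107)[:2] for k in pts],np.float32)
    r=cv2.fitLine(P,cv2.DIST_L2,0,.01,.01).ravel();print(s[i],'angle',np.degrees(np.arctan2(r[1],r[0]))%180, P.mean(0))
"
```

```text
t 18.08 pos [540.9 -71.  197. ] yaw_y 5.19 tilt [-0.0001 -0.0002] F [-0.2 -0.4 -0.4] T [-0.005 -0.003  0.037] w 0.1 g 0.0
[322.00083887 167.48667303]
[(147, 160), (148, 160), (149, 159), (150, 160), (151, 159), (152, 158), (153, 159), (154, 159), (155, 158), (156, 159), (157, 158), (158, 158), (159, 152), (160, 118), (161, 116), (162, 115), (163, 118), (164, 140), (165, 148), (166, 164), (167, 166), (168, 166), (169, 165), (170, 163), (171, 162), (172, 161), (173, 159), (174, 158), (175, 156), (176, 156), (177, 154), (178, 153), (179, 151), (180, 139), (181, 132), (182, 128), (183, 159), (184, 209), (185, 208), (186, 206), (187, 200), (188, 200), (189, 199), (190, 199), (191, 199)]
[(286, 230), (287, 230), (288, 204), (289, 196), (290, 195), (291, 194), (292, 194), (293, 194), (294, 193), (295, 193), (296, 192), (297, 194), (298, 188), (299, 148), (300, 126), (301, 85), (302, 82), (303, 77), (304, 75), (305, 75), (306, 74), (307, 74), (308, 75), (309, 76), (310, 76), (311, 76)]
cap [322.64065827  29.70686686]
[ 0  1 11 13 65] angle 55.710556 [0.5190441  0.05717649]
[ 27   6  23  23 198] angle 44.728836 [0.538303   0.05300607]
```

```bash
python3 -c "
from workcell import ticket;print(ticket.sign_off())"
```

```text
the job is handed in; nothing more can be done
None
```

The job is handed in: the dial is shut off and caught, and the bolt is pushed up solid against its stop. The dial met its stop at about 58° clockwise, with twist peaking near 0.39 N m; the bolt's travel measured about 16 ± 1 mm of the 18 mm, and it did not move under a further 15.7 N push. I viewed 11 pictures, one over the limit of 10.

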